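# Take the screw plug out of a gear unit

## Task

Unscrew the red-handled plug from the front port of the blue gear unit: swing its lever anticlockwise (as you face the port), over the top from right to left, letting the plug move outwards until its thread releases. Then draw it out of the port in the gripper and lay it down on its side in the grey parts tray, wholly inside and without dropping it, and leave the circuit card, multimeter, jar and pliers where they are.

Things in the scene. Friction and masses are not known exactly. Their poses are not given: they have to be found in the camera images.
- gear_unit: Blue gear unit, fixed: housing 120 (x) x 130 (y) mm, top at 130 mm, on 12 mm high feet that reach 93 mm to either side; a shaft stub of its left (+y) side ends 111 mm from its middle. Origin at the centre of its underside, z up; its front with the port faces its own -x, roughly towards the robot. The port is an aluminium boss of radius 36 mm that stands 24 mm out from the front.
- port_mouth (a point): Centre of the port's mouth on the boss's front face, 84 mm in front of the gear unit's origin and 85 mm above the desk. Same axes as the gear unit: the plug comes out along -x. Seen from the front, right is -y and left is +y.
- plug_thread (a point): Point on the plug's axis, 63 mm from its origin, amid its two-start thread (two lugs, to radius 22 mm, in line with the lever). Anticlockwise seen from the front, lever over the top to the left, the plug comes out 24 mm per turn (0.67 mm per 10 degrees): follow it outwards, it does not yield to a pull. It releases after about 130 degrees, so go to 140 (a stop follows at 150), then it slides out.
- plug: Loose screw plug, 110 mm long, about 0.25 kg, in the port at the start: steel shank of radius 16.5 mm, nose of radius 11 mm, red hub of radius 20 mm with one red lever. Origin on its axis in the lever's mid-plane, at the start 48 mm in front of the port mouth; x axis = its axis, towards its tip; the hub ends at x = -10 mm. At the start its axes are parallel to the gear unit's.
- lever_grip (a point): Centre of the round finger disc at the lever's end, 60 mm from the plug's axis: pinch it from above, fingers closing along the plug's axis; the disc can pivot between the pads as they go round the arc. Disc 20 mm in diameter and 14 mm thick along the axis, lever bar 8 mm thick, 15 mm wide; 41 mm free to the boss. At the start the lever points right (-y of the gear unit), 20 degrees above level.
- lever_end (a point): Outer end of the lever's disc, 70 mm from the plug's axis; the direction from the plug's origin to it is the lever's direction.
- plug_tip (a point): Centre of the end of the plug's nose, 100 mm from its origin; at the start 52 mm inside the port mouth, about 43 mm when the thread has released. The fit in the port has about 1 mm play. Its lever end droops about 3 mm.
- grey_tray: Grey open parts tray, fixed, 240 (x) x 260 (y) mm outside; inner floor 22 mm above the desk, walls 4 mm thick with their rim 38 mm above the desk; it lies to the right or to the left of the gear unit. Origin at the centre of its underside, on the desk.
- circuit_card: Green circuit card, 138 x 185 x 16 mm, lying on the side where the tray is not; bystander. Origin at the centre of its underside.
- multimeter: Yellow and grey multimeter, 150 x 76 x 48 mm, lying behind to the left; bystander. Origin at the centre of its underside.
- flux_jar: Orange jar with a black lid, 46 mm wide, 38 mm high, behind to the right of the gear unit; bystander. Origin at the centre of its underside.
- pliers: Red-handled pliers, 66 x 140 x 11 mm, lying in front of the gear unit near the desk's front edge; bystander. Origin at the centre of its underside.

How it is judged:
By the outcome, as a careful person would: the job done as asked, in the order asked, and still so for the second after the job is handed in, with the robot touching nothing.
It also fails if it takes over 48 s, if anything falls off the work surface, if the arm or the gripper's body presses on something with over 40 N, if the wrist force passes 120 N, or if a joint passes its speed limit or range.

## Robot

A 7-joint arm with a two-finger parallel gripper is mounted at the origin on a cart in front of the work surface, level with it; the furniture and walls round the work are solid. World frame = base frame: x ahead of the robot, y to its left, z up, the work surface at z = 0. Lengths are in m, angles in rad, forces in N, time in s.
With the tool pointing down it reaches from about 0.425 to 0.95 m from the base axis. Payload 4.7 kg.
Tool frame: the origin (TCP) lies between the finger pads; the fingertips stand 25 mm ahead of it and the grasp point (between the pads) lies 6 mm ahead of it; z points along the fingers, y is the line along which they close (so a half turn about z gives the same grasp; the last joint's range is limited). The gripper opens to 85 mm and grips with 20 to 120 N. Pads are 22 mm wide; open, the fingers measure 114 mm over their backs; the gripper's body (76 mm by 85 mm) begins 54 mm behind the grasp point. The pads swing forward as they close: fully open they stand 13 mm farther back than shut.
Start: joints at [1.079, 0.469, -0.049, 1.532, 0.024, 1.141, -0.082], TCP at [0.301, -0.604, 0.256] pointing down, gripper open.
Joint ranges: [-2.59, 2.59], [-0.33, 1.99], [-1.39, 1.29], [0.1, 2.45], [-1.04, 4.18], [0.21, 1.99], [-2.66, 2.66]. Speed limits (rad/s): [2.57, 2.57, 3.14, 3.14, 3.14, 3.14, 3.14].

## Interface

Orientations are given as a 3x3 rotation matrix whose columns are the frame's x, y, z axes.
In Python, from rig import * gives the robot as it stands. Calls block until the motion is done:
- movep(position, orientation): joint-space move of the TCP to a pose.
- move_l(position, attitude=None, feed=0.15, until_force=None): straight line of the TCP; attitude=None keeps the orientation; feed is the mean speed in m/s. With until_force (N) it stops when the force on the tool has changed by that much, and returns True; else False.
- move_joints(angles): joint-space move.
- command_gripper(opening, newtons=None): finger opening in m; newtons is the grip in N (None keeps the last); returns when the fingers have stopped.
- sleep(seconds).
- inverse_kinematics(position, orientation): joint angles nearest the present ones, or None.
- sense(): the state.
- camera(name): name is "scene" or "top" or "wrist"; returns (picture, depth): 400x640x3 uint8, red, green, blue; 400x640 float32, m along the optical axis (not along the pixel's ray), 0 where there is no reading.
- camera_params(name): a dict with "K" (3x3 intrinsics, pixels), "position" and "rotation" of the camera in the world; the wrist camera has in their place "tool_from_camera" (4x4, takes a point from camera to tool coordinates, whose origin is the TCP and whose axes are the flange's). Camera axes: x right, y down, z forward; pixel columns grow to the right and rows downward; lengths in m; the calibration is good to about 2 mm. A picture is of the moment at which its call begins: read the wrist's pose just before it. camera_params takes no time and is no camera call.
A pose or a line that the arm cannot do raises Unreachable and nothing moves.
- finish_job(): hands the job in; it is judged then, once.
The state is a dict: "time_s": time; "joint_pos": joint angles; "qd": joint speeds; "joint_efforts": joint torques, N m; "position": TCP position; "tcp_rot": TCP orientation; "wrist_force": force on the tool from outside, world axes, zero at the start; "ft_torque": the same for the moment, N m; "finger_gap": finger opening in m; "gripper_force": force on a finger pad.
Only numpy, scipy, OpenCV 4.12 (cv2) and the standard library are available. Lean on these libraries where they do the work, as an engineer would, in place of code of your own. Each camera call takes 0.05 s, during which the arm holds its last target. There are 200 camera calls.

## Working session

There is one attempt and no reset: what is moved stays moved. The work goes in short steps, each a Python script; the robot and the scene stay as the last script left them, time stands still between calls to the robot, and variables do not carry over. Pictures are saved under pics/ and viewed, at most 10 in all, crops included, and the job is handed in when it is done.

```bash
mkdir -p pics; ls
python3 - <<'E'
from rig import *
import cv2,numpy as np
for n in("scene","top"):
    p,d=camera(n);np.savez(f"pics/{n}0.npz",p=p,d=d);cv2.imwrite(f"pics/{n}0.png",p[:,:,::-1])
    c=camera_params(n);print(n,c["K"].tolist(),np.round(c["position"],3),np.round(c["rotation"],3).tolist())
    print((d>0).mean())
print(np.round(camera_params("wrist")["tool_from_camera"],3).tolist());s=sense();print(s)
E
```

```text
pics
scene [[432.1986022559441, 0.0, 314.8898671142422], [0.0, 432.1986022559441, 192.68200179500988], [0.0, 0.0, 1.0]] [0.148 0.951 0.996] [[-0.914, -0.265, 0.306], [-0.404, 0.625, -0.667], [-0.015, -0.734, -0.679]]
0.996015625
top [[462.58479146332354, 0.0, 314.8926322114173], [0.0, 462.58479146332354, 195.6750878009729], [0.0, 0.0, 1.0]] [0.438 0.075 1.247] [[0.008, -0.993, 0.116], [-1.0, -0.009, -0.014], [0.015, -0.116, -0.993]]
0.99627734375
[[0.0, -0.946, -0.325, 0.084], [1.0, -0.0, 0.001, 0.001], [-0.001, -0.325, 0.946, -0.117], [0.0, 0.0, 0.0, 1.0]]
{'time_s': 0.1, 'joint_pos': array([ 1.07904002,  0.46938388, -0.04859435,  1.5335775 ,  0.02409891,
        1.14099108, -0.08230031]), 'qd': array([-0.00047183, -0.00242094, -0.00145799, -0.0030162 , -0.00064834,
        0.00152798,  0.0005783 ]), 'joint_efforts': array([ 1.05473428e-03, -5.11514533e+01, -4.66696825e-02, -2.38394934e+01,
        1.08332100e-02,  4.34114743e-03, -5.56218751e-06]), 'position': array([ 0.30119086, -0.60354081,  0.25534946]), 'tcp_rot': array([[ 8.94768361e-01,  4.46529803e-01, -8.46115100e-04],
       [ 4.46530601e-01, -8.94767003e-01,  1.55956502e-03],
       [-6.06836129e-05, -1.77326572e-03, -9.99998426e-01]]), 'wrist_force': array([-0.38274464, -0.37712121,  0.44785065]), 'ft_torque': array([0.02878003, 0.02890499, 0.01871015]), 'gripper_force': 0.0, 'finger_gap': 0.08527977564781435}
```

View pics/scene0.png

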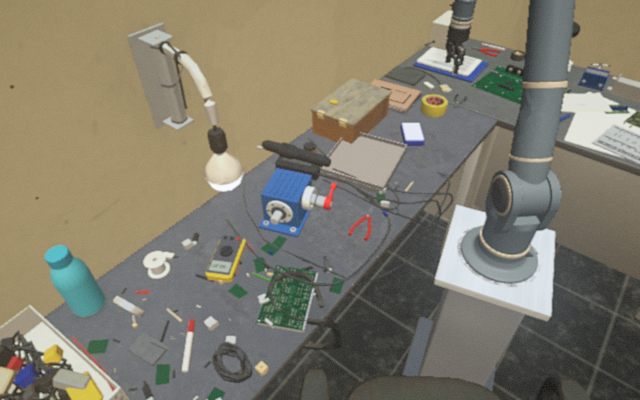

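View pics/top0.png

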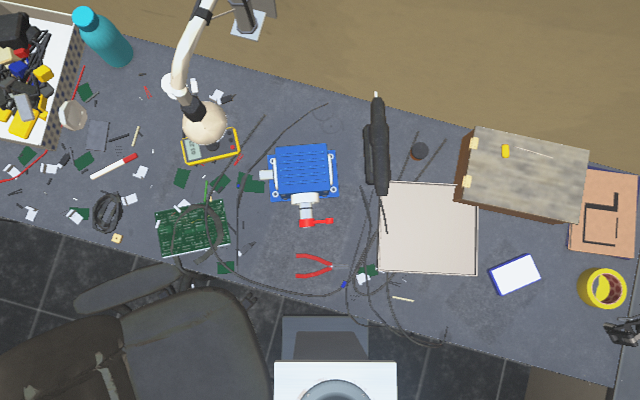

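The top view shows the gear unit at about (305,172), its boss at (306,205), the red lever from (305,222) to (332,221), the tray at (428,228) on the robot's right, and the pliers at (315,265). A dark tool lies at (377,150) beside the tray.

```bash
cat > h.py <<'E'
import numpy as np,cv2
from rig import *
def cloud(name,p,d):
    c=camera_params(name);K=np.array(c["K"]);v,u=np.mgrid[:400,:640]
    r=np.stack([(u-K[0,2])/K[0,0]*d,(v-K[1,2])/K[1,1]*d,d],-1)
    return r@np.array(c["rotation"]).T+np.array(c["position"])
def masks(p):
    h=cv2.cvtColor(p,cv2.COLOR_RGB2HSV);H,S,V=h[...,0],h[...,1],h[...,2]
    return dict(red=((H<6)|(H>172))&(S>170)&(V>100),blue=(H>104)&(H<122)&(S>150)&(V>60))
E
python3 - <<'E'
from h import *
for n in("scene","top"):
    z=np.load(f"pics/{n}0.npz");p,d=z["p"],z["d"];P=cloud(n,p,d);m=masks(p);ok=d>0
    near=ok&(P[...,0]>.4)&(P[...,0]<.85)&(abs(P[...,1])<.35)
    t=m["blue"]&near&(abs(P[...,2]-.13)<.008);q=P[t];print(n,t.sum())
    r=cv2.minAreaRect(q[:,:2].astype(np.float32));print("blue top",r,np.median(q[:,2]))
    t=m["red"]&near&(P[...,2]>.05);q=P[t];print("red",len(q),q.min(0),q.max(0))
    for lo,hi in((-.2,.05),):pass
    # lever tip: most -y points
    o=q[q[:,1]<q[:,1].min()+.012];print("tip",o.mean(0))
    # desk & tray floor
    t=ok&(abs(P[...,2]-.022)<.006)&(P[...,1]<-.1)&(P[...,1]>-.5)&(P[...,0]>.3)&(P[...,0]<.75)&(p.min(-1)>120)
    k=cv2.morphologyEx(t.astype(np.uint8),cv2.MORPH_OPEN,np.ones((5,5)))
    l,L,s,_=cv2.connectedComponentsWithStats(k);b=1+s[1:,4].argmax();q=P[L==b]
    print("tray floor",cv2.minAreaRect(q[:,:2].astype(np.float32)),np.median(q[:,2]),s[b])
    t=ok&(abs(P[...,2]-.038)<.006)&(P[...,1]<-.08)&(P[...,1]>-.5)&(P[...,0]>.3)&(P[...,0]<.75)&(p.min(-1)>100)
    q=P[t];print("rim",len(q),cv2.minAreaRect(q[:,:2].astype(np.float32)))
    t=near&(P[...,1]<-.03)&(P[...,1]>-.3)&(P[...,2]>.045)&(p.max(-1)<90);q=P[t]
    if len(q):print("dark tool",q.min(0),q.max(0))
    t=ok&(P[...,0]>.4)&(P[...,2]>.16)&(abs(P[...,1])<.5)&(P[...,0]<.95);q=P[t];print("tall",len(q),q.min(0),q.max(0))
    t=near&(P[...,2]<.02)&(P[...,2]>-.02)&(abs(P[...,1])<.3);print("desk z",np.median(P[t][:,2]))
E
```

```text
scene 388
blue top ((0.6343984603881836, 0.09416258335113525), (0.11061804741621017, 0.12658287584781647), 5.200756549835205) 0.12585800552815568
red 79 [0.4959838  0.02421514 0.07989522] [0.51325902 0.10298605 0.11533539]
tip [0.50779243 0.0300665  0.10989909]
tray floor ((0.5026765465736389, -0.2507571578025818), (0.24666784703731537, 0.2282155603170395), 87.7943115234375) 0.022793159984457134 [ 331  137   70   48 2200]
rim 402 ((0.45695993304252625, -0.25556132197380066), (0.46086710691452026, 0.31623679399490356), 42.38406753540039)
dark tool [ 0.55472558 -0.19532947  0.04502815] [ 0.82625341 -0.05437219  0.11524229]
tall 28180 [ 0.65161233 -0.49983548  0.16000087] [0.94998064 0.34184439 0.68255373]
desk z 0.000972524973106681
top 2275
blue top ((0.6377221941947937, 0.09139180183410645), (0.11822490394115448, 0.12722699344158173), 4.909146785736084) 0.12621978856911142
red 157 [0.49674277 0.01627764 0.08259438] [0.51662408 0.09778718 0.11874138]
tip [0.51090744 0.02146893 0.11359554]
tray floor ((0.5001474618911743, -0.24154962599277496), (0.2519778609275818, 0.23292139172554016), 87.43599700927734) 0.02235313822054552 [ 379  182   96   92 7442]
rim 689 ((0.5422700643539429, -0.30878758430480957), (0.3949730396270752, 0.4177865982055664), 87.63709259033203)
dark tool [ 0.54286533 -0.13967576  0.04500288] [ 0.82762423 -0.05846691  0.11685491]
tall 38925 [ 0.65294644 -0.49988397  0.16000806] [0.94999077 0.33800381 0.6583147 ]
desk z 0.0009335600441446879
```

```bash
cat >> h.py <<'E'
def frame(yaw,flip=1):
    u=np.array([np.cos(yaw),np.sin(yaw),0])*flip;z=np.array([0,0,-1.]);return np.stack([np.cross(u,z),u,z],1)
E
python3 - <<'E'
from h import *
yaw=np.radians(5);u=np.array([np.cos(yaw),np.sin(yaw),0]);l=np.array([-u[1],u[0],0])
O=np.array([.5055,.080,.085])
for f in(1,-1):
    for ph in(20,90,160):
        a=np.radians(ph);g=O+.06*(-np.cos(a)*l+np.sin(a)*np.array([0,0,1]))+[0,0,.006]
        q=inverse_kinematics(g,frame(yaw,f));print(f,ph,None if q is None else np.round(q,2))
for y in(yaw+np.pi/2,yaw-np.pi/2):
    q=inverse_kinematics(O+.03*u-.07*u,frame(y));print(y,None if q is None else np.round(q,2))
# look
f=-1
q=inverse_kinematics(O-.01*l+[0,0,.19],frame(yaw,1));print(q)
E
```

```text
1 20 [ 0.34  0.45 -0.58  2.03  0.36  0.76 -0.38]
1 90 [ 0.31  0.42 -0.68  1.99  0.35  0.85 -0.48]
1 160 [ 0.24  0.51 -0.75  2.01  0.48  0.8  -0.7 ]
-1 20 [-0.93  0.65  1.11  2.1  -0.77  0.89 -2.41]
-1 90 [ 0.63  0.62 -1.17  1.98  0.69  1.01  2.35]
-1 160 [ 0.5   0.72 -1.18  1.99  0.81  1.    2.15]
1.658062789394613 [ 0.42  0.52 -0.84  2.12  0.59  0.74  0.85]
-1.4835298641951802 [ 0.13  0.42 -0.46  2.14  0.31  0.64 -2.03]
[ 0.40627978  0.26181824 -0.7425707   1.86097872  0.19830803  1.09381745
 -0.32377521]
```

Run:
```python
from h import *
yaw=np.radians(5);u=np.array([np.cos(yaw),np.sin(yaw),0]);l=np.array([-u[1],u[0],0])
O=np.array([.5055,.080,.085])
command_gripper(.045,60)
movep(O-.01*l+[0,0,.19],frame(yaw))
sleep(.2);s=sense();p,d=camera("wrist")
print(s["time_s"],s["wrist_force"],s["position"])
c=camera_params("wrist");T=np.eye(4);T[:3,:3]=s["tcp_rot"];T[:3,3]=s["position"];W=T@np.array(c["tool_from_camera"])
K=np.array(c["K"]);np.savez("pics/w1.npz",p=p,d=d,W=W,K=K);cv2.imwrite("pics/w1.png",p[:,:,::-1])
v,uu=np.mgrid[:400,:640];P=np.stack([(uu-K[0,2])/K[0,0]*d,(v-K[1,2])/K[1,1]*d,d],-1)@W[:3,:3].T+W[:3,3]
m=masks(p);L=P-O;G=np.stack([L@u,L@l,L[...,2]],-1)
r=m["red"]&(d>0)&(P[...,2]>.05);q=G[r];print("red",len(q),q.min(0),q.max(0))
t=q[q[:,1]<-.045];print("disc",np.percentile(t,[2,50,98],axis=0))
b=m["blue"]&(abs(P[...,2]-.127)<.006);q=P[b];print("blue",len(q),cv2.minAreaRect(q[:,:2].astype(np.float32)),np.median(q[:,2]))
```

```text
3.275 [ 0.72889765 -0.36942391  0.56779412] [0.5065208  0.06950683 0.27491221]
red 961 [-0.00761708 -0.0653411  -0.00233744] [0.01142122 0.01726738 0.0293745 ]
disc [[-0.0053735  -0.064734    0.01983377]
 [ 0.00126674 -0.05387385  0.02680546]
 [ 0.00792413 -0.04558509  0.02911206]]
blue 14290 ((0.6394115090370178, 0.08979236334562302), (0.1183844655752182, 0.1279311180114746), 5.307762622833252) 0.12448542672490681
```

View pics/w1.png

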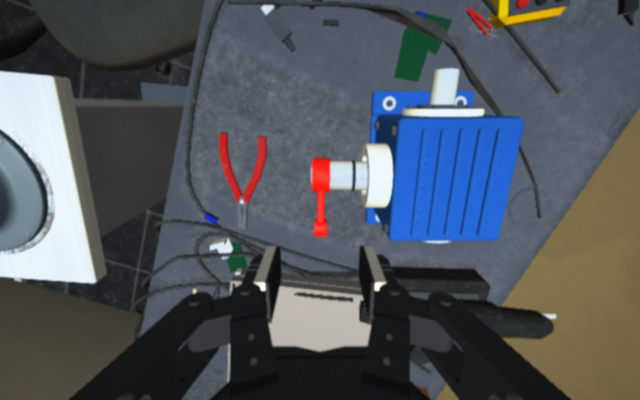

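```bash
cat >> h.py <<'E'
yaw=np.radians(5.1);u=np.array([np.cos(yaw),np.sin(yaw),0]);l=np.array([-u[1],u[0],0]);k=np.array([0,0,1.])
O=np.array([.507,.0791,.085]);Rg=frame(yaw)
def grip_tcp(ph):
    a=np.radians(ph);r=-np.cos(a)*l+np.sin(a)*k
    return O-.024*(ph-20)/360*u+.06*r+.006*k,r
def arc(p0,p1,off,F0,step=5,lim=60,feed=.06):
    for ph in np.arange(p0+step,p1+.1,step):
        g,r=grip_tcp(ph);move_l(g+off,feed=feed)
        s=sense();F=s["wrist_force"]-F0;fr,fa=F@r,F@u;t=np.cross(-u,r)
        print(int(ph),round(s["time_s"],2),"rad %.1f ax %.1f tan %.1f"%(fr,fa,F@t),"gap %.4f"%s["finger_gap"],np.round((s["position"]-g-off)*1e3,1))
        if np.linalg.norm(F)>lim: print("STOP");break
        off=off+np.clip(3e-5*fr,-4e-4,4e-4)*r+np.clip(3e-5*fa,-4e-4,4e-4)*u
    np.savez("arc.npz",off=off,F0=F0,ph=ph);return off
E
python3 - <<'E'
from h import *
g,r=grip_tcp(20)
movep(g+.07*k,Rg);s=sense();F0=s["wrist_force"];print(F0)
print(move_l(g,feed=.1,until_force=12))
print(sense()["position"]-g)
command_gripper(0.,40);s=sense();print("grip",s["finger_gap"],s["gripper_force"],s["wrist_force"]-F0,s["time_s"])
if s["finger_gap"]>.01: print(arc(20,50,np.zeros(3),F0))
E
```

```text
[-0.31638366  0.68471257  0.54834491]
False
[0.0005354  0.00028373 0.00058773]
grip 0.013123766751718231 40.428889397880994 [-0.95845081 -0.8722993   2.2894444 ] 5.0583
25 5.31 rad -0.8 ax 1.4 tan -3.5 gap 0.0132 [-0.4 -0.3 -0.2]
30 5.56 rad 1.0 ax 0.3 tan -5.5 gap 0.0132 [-0.2 -0.4 -0. ]
35 5.81 rad -0.7 ax 0.8 tan -4.9 gap 0.0133 [-0.1 -0.   0.2]
40 6.06 rad 0.2 ax 1.1 tan -5.0 gap 0.0133 [-0.   0.2  0.3]
45 6.31 rad -1.1 ax 1.0 tan -5.6 gap 0.0133 [0.  0.2 0.3]
50 6.56 rad -0.2 ax 0.7 tan -4.1 gap 0.0130 [0.1 0.3 0.3]
[ 1.56395138e-04  4.92693854e-05 -3.12853502e-05]
```

Forces are small and the fit is good, so I continue to 160 degrees.

Run:
```python
from h import *
z=np.load("arc.npz");arc(50,160,z["off"],z["F0"])
p,d=camera("scene");cv2.imwrite("pics/s2.png",cv2.resize(p[120:260,220:420,::-1],None,fx=4,fy=4)[:560])
```

```text
55 6.81 rad -0.3 ax 0.6 tan -4.1 gap 0.0130 [0.1 0.3 0.2]
60 7.06 rad -1.0 ax 0.4 tan -5.1 gap 0.0132 [0.1 0.3 0.2]
65 7.31 rad -1.1 ax 1.1 tan -4.3 gap 0.0129 [0.  0.2 0.1]
70 7.56 rad -1.2 ax 0.4 tan -4.7 gap 0.0135 [0.  0.1 0.1]
75 7.81 rad -1.9 ax 0.9 tan -4.7 gap 0.0134 [0.1 0.  0. ]
80 8.06 rad -1.4 ax -0.4 tan -4.5 gap 0.0131 [ 0.1 -0.1  0. ]
85 8.31 rad -1.4 ax -0.6 tan -4.0 gap 0.0136 [0.1 0.1 0.1]
90 8.56 rad -0.3 ax -0.6 tan -4.2 gap 0.0130 [0.2 0.2 0.1]
95 8.81 rad -0.4 ax 1.2 tan -4.2 gap 0.0133 [0.2 0.2 0.1]
100 9.06 rad -0.4 ax 0.8 tan -3.7 gap 0.0133 [0.2 0.1 0.2]
105 9.31 rad 1.0 ax 0.2 tan -4.7 gap 0.0132 [0.2 0.2 0.2]
110 9.56 rad 0.6 ax -0.2 tan -4.4 gap 0.0131 [0.1 0.3 0.1]
115 9.81 rad 0.8 ax 0.4 tan -4.6 gap 0.0128 [0.  0.3 0.1]
120 10.06 rad 1.0 ax -0.4 tan -3.8 gap 0.0130 [-0.1  0.4  0.1]
125 10.31 rad 2.0 ax -0.1 tan -4.7 gap 0.0134 [-0.2  0.3  0. ]
130 10.56 rad 1.1 ax -0.9 tan -3.5 gap 0.0132 [-0.1  0.2  0.1]
135 10.81 rad 1.3 ax -0.9 tan -3.7 gap 0.0135 [-0.1  0.2  0.1]
140 11.06 rad 2.4 ax -0.8 tan -4.0 gap 0.0134 [-0.1  0.2  0.2]
145 11.31 rad 1.8 ax -0.7 tan -3.4 gap 0.0132 [-0.1  0.2  0.2]
150 11.56 rad 2.8 ax -1.8 tan -4.2 gap 0.0131 [-0.1  0.3  0.2]
155 11.81 rad 1.8 ax -1.8 tan -4.1 gap 0.0134 [-0.   0.4  0.3]
160 12.06 rad 2.5 ax -0.6 tan -5.8 gap 0.0134 [0.1 0.6 0.4]
```

View pics/s2.png

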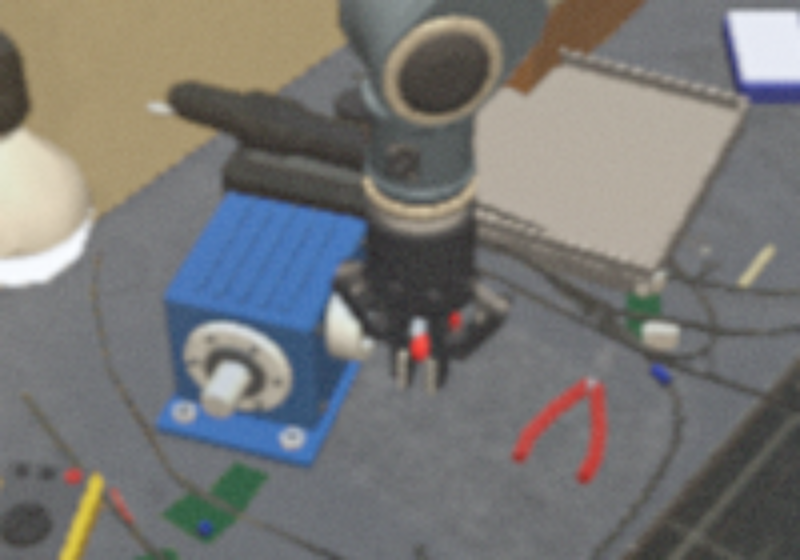

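The lever is now over to the left at (420,345) in the crop, still in the fingers and with the plug in the port. Next I let go, regrip the shank near the centre of mass and draw the plug out. I'll look before gripping.

Run:
```python
from h import *
command_gripper(.04,40)
p0=sense()["position"];move_l(p0+.09*k,feed=.2)
command_gripper(.065)
Rs=frame(yaw+np.pi/2)
Oc=O-.0093*u
movep(Oc+.031*u+.14*k,Rs);sleep(.1)
s=sense();p,d=camera("wrist");print(s["time_s"])
c=camera_params("wrist");T=np.eye(4);T[:3,:3]=s["tcp_rot"];T[:3,3]=s["position"];W=T@np.array(c["tool_from_camera"])
K=np.array(c["K"]);cv2.imwrite("pics/w3.png",p[:,:,::-1])
v,uu=np.mgrid[:400,:640];P=np.stack([(uu-K[0,2])/K[0,0]*d,(v-K[1,2])/K[1,1]*d,d],-1)@W[:3,:3].T+W[:3,3]
L=P-Oc;G=np.stack([L@u,L@l,L[...,2]],-1)
r=masks(p)["red"]&(d>0)&(P[...,2]>.05)&(abs(G[...,0])<.05)&(abs(G[...,1])<.1);q=G[r];print("red",len(q),q.min(0),q.max(0))
t=q[q[:,1]>.045];print("disc",np.percentile(t,[2,50,98],axis=0))
# shank profile at x=.025-.035
b=(abs(G[...,0]-.03)<.004)&(abs(G[...,1])<.03)&(abs(G[...,2])<.03);q=G[b];print("shank",len(q),np.percentile(q,[2,50,98],axis=0))
```

```text
14.9167
red 1526 [-0.00863585 -0.01997266 -0.00192279] [0.01904326 0.05811414 0.16435042]
disc [[-0.00665325  0.04525336  0.03248779]
 [-0.00039993  0.05031005  0.03763578]
 [ 0.00665489  0.05695992  0.03962669]]
shank 266 [[ 0.0261988  -0.01657501  0.00142281]
 [ 0.03003331 -0.00111351  0.01072691]
 [ 0.03388733  0.01428303  0.01338808]]
```

View pics/w3.png

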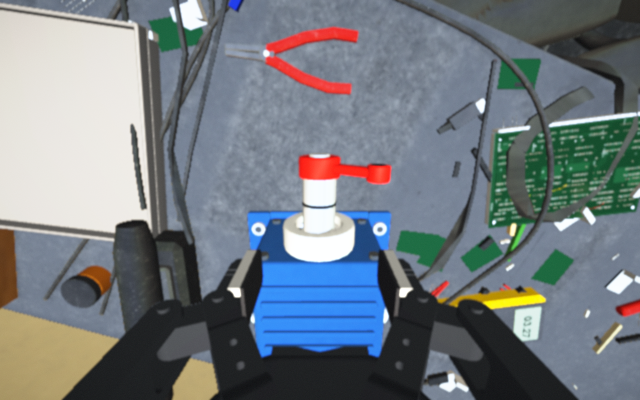

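The picture shows the plug still in the port: hub at (320,167), lever disc at (378,174). The disc stands higher than where I left it, at φ≈148, so the lever followed the pads back about 10°. I'll grip the shank with the tool tilted -20°, turn it on about the axis with the gripper, then pull under force watch.

```bash
cat >> h.py <<'E'
from scipy.spatial.transform import Rotation as Rot
Rs=frame(yaw+np.pi/2)
def sh(A,tilt,back=.011):
    # tilt>0: anticlockwise seen from the front (about -u)
    R=Rot.from_rotvec(-u*np.radians(tilt)).as_matrix()@Rs
    return A-back*R[:,2],R
A0=O-.0087*u+.029*u-.0005*l-.001*k
E
python3 - <<'E'
from h import *
for t in(-20,0,8): print(t,inverse_kinematics(*sh(A0,t)))
p,R=sh(A0,-20,.08)
movep(p,R);s=sense();F0=s["wrist_force"]
p,R=sh(A0,-20);print(move_l(p,feed=.1,until_force=12))
command_gripper(0,70);s=sense();print("gap",s["finger_gap"],s["gripper_force"],s["wrist_force"]-F0,s["time_s"])
for i,t in enumerate((-17,-14,-11,-8,-5)):
    p,R=sh(A0-.024*(t+20)/360*u,t);move_l(p,R,feed=.03)
    s=sense();F=s["wrist_force"]-F0;print(t,np.round([F@u,F@l,F[2]],1),np.round(s["ft_torque"],2),round(s["finger_gap"],4),s["time_s"])
np.save("F0.npy",F0)
E
```

```text
-20 [ 0.7180958   0.74009205 -1.05276875  1.97705453  0.41684706  0.74648661
  1.16693517]
0 [ 0.44653497  0.62153768 -0.90243229  1.97887306  0.64850096  0.85814486
  0.84630289]
8 [ 0.32669667  0.60527931 -0.83839277  1.97337004  0.73373696  0.93416581
  0.7282097 ]
False
gap 0.030560376920004417 68.86236548423767 [-0.23882955 -3.00414605  5.72914876] 16.5917
-17 [-2.9 -2.7  7.8] [-0.16  0.49  0.35] 0.0311 16.8417
-14 [-2.4 -2.7  8.6] [-0.14  0.52  0.28] 0.031 17.0917
-11 [-2.6 -2.   8.8] [-0.13  0.53  0.15] 0.0311 17.3417
-8 [-2.7 -1.1  7.5] [0.02 0.61 0.18] 0.0305 17.5917
-5 [-1.8 -0.9  7.9] [-0.01  0.49  0.06] 0.0309 17.8417
```

```bash
cat >> h.py <<'E'
def look(A,name):
    s=sense();p,d=camera("wrist")
    c=camera_params("wrist");T=np.eye(4);T[:3,:3]=s["tcp_rot"];T[:3,3]=s["position"];W=T@np.array(c["tool_from_camera"])
    K=np.array(c["K"]);cv2.imwrite(f"pics/{name}.png",p[:,:,::-1])
    v,uu=np.mgrid[:400,:640];P=np.stack([(uu-K[0,2])/K[0,0]*d,(v-K[1,2])/K[1,1]*d,d],-1)@W[:3,:3].T+W[:3,3]
    L=P-A;G=np.stack([L@u,L@l,L[...,2]],-1)
    r=masks(p)["red"]&(d>0)&(abs(G[...,0]+.029)<.02)&(abs(G[...,1])<.09)&(abs(G[...,2])<.08);q=G[r]
    if len(q): print("red",len(q),np.percentile(q,[1,99],axis=0).round(4).tolist())
    t=q[q[:,1]>.045]
    if len(t): print("disc",np.percentile(t,[2,50,98],axis=0).round(4).tolist())
E
python3 - <<'E'
from h import *
F0=np.load("F0.npy");A=A0-.001*u
look(A,"w4")
command_gripper(.042,70)
p,R=sh(A,-5,.003);print(move_l(p,feed=.05,until_force=12))
command_gripper(0,80);s=sense();F=s["wrist_force"]-F0;print("gap",s["finger_gap"],np.round([F@u,F@l,F[2]],1),s["time_s"])
look(A,"w5")
E
```

```text
red 6334 [[-0.0379, -0.0185, -0.0084], [-0.0196, 0.0615, 0.0263]]
disc [[-0.0352, 0.0455, 0.013], [-0.0299, 0.0518, 0.0239], [-0.022, 0.0621, 0.0265]]
False
gap 0.031034392762780614 [-0.2 -0.5  0.8] 18.7167
red 7373 [[-0.0378, -0.0186, -0.0088], [-0.0194, 0.0614, 0.0269]]
disc [[-0.0351, 0.0454, 0.0129], [-0.03, 0.0515, 0.0245], [-0.0219, 0.0621, 0.0271]]
```

View pics/w5.png

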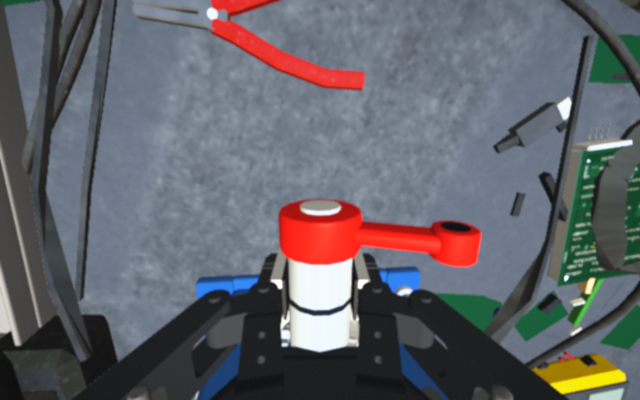

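The gripper now holds the shank squarely: the hub is at (320,230), the disc at (458,243), and the net force is near zero. The lever is at about 160°. I turn 4° more and pull.

Run:
```python
from h import *
F0=np.load("F0.npy");A=A0-.001*u
def rep(m):
    s=sense();F=s["wrist_force"]-F0;print(m,np.round([F@u,F@l,F[2]],1),"gap %.4f t %.2f"%(s["finger_gap"],s["time_s"]))
A=A-.0003*u;p,R=sh(A,-1,.003);move_l(p,R,feed=.03);rep("turn")
for dx in(.003,.008,.016,.03,.045,.06,.075):
    hit=move_l(p-dx*u,feed=.06,until_force=25);rep(dx)
    if hit: print("HIT");break
look(A-dx*u,"w6")
```

```text
turn [-0.3 -0.9  2.4] gap 0.0309 t 19.02
0.003 [-0.1  0.2  1.1] gap 0.0312 t 19.27
0.008 [-0.4  0.7 -1.4] gap 0.0312 t 19.52
0.016 [-0.5 -1.4 -2. ] gap 0.0308 t 19.80
0.03 [-0.3 -0.4 -1.4] gap 0.0310 t 20.18
0.045 [-0.  -0.5 -2.5] gap 0.0311 t 20.58
0.06 [ 0.5 -1.1 -2. ] gap 0.0311 t 20.98
0.075 [ 0.  -1.3 -1.8] gap 0.0310 t 21.38
red 8948 [[-0.0469, -0.0402, -0.0766], [-0.0196, 0.0629, 0.0228]]
disc [[-0.0345, 0.0455, 0.0089], [-0.0295, 0.053, 0.0204], [-0.0214, 0.0638, 0.0232]]
```

View pics/w6.png

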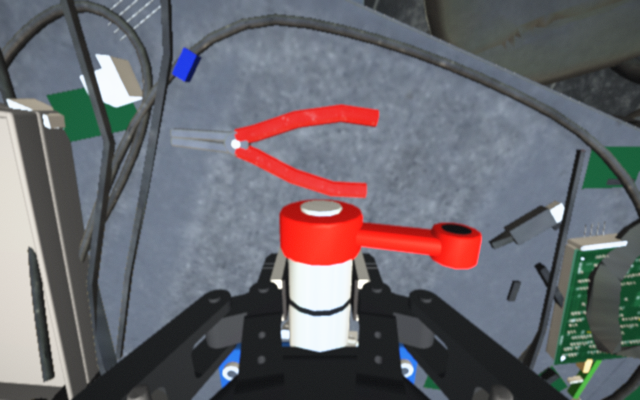

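The plug is clear of the port, firmly held (gap unchanged, about 2 N of weight), with the lever near level on the left and the pliers untouched. I carry it to the tray and set it down under force watch.

Run:
```python
from h import *
s=sense();p=s["position"]
move_l([p[0],p[1],.21],feed=.2)
B=np.array([.4855,-.268,.0]);T,R=sh(B,2,.003)
move_l([T[0],T[1],.21],R,feed=.2)
move_l([T[0],T[1],.075],feed=.12)
sleep(.2);s=sense();F0=s["wrist_force"];print(s["time_s"],s["finger_gap"])
hit=move_l([T[0],T[1],.040],feed=.02,until_force=5)
s=sense();print(hit,s["position"],s["wrist_force"]-F0,s["time_s"])
look(B+[0,0,s["position"][2]-.003],"w7")
p,d=camera("scene");cv2.imwrite("pics/s7.png",cv2.resize(p[90:230,290:490,::-1],None,fx=4,fy=4))
```

```text
25.5417 0.031089686400607327
True [ 0.48595805 -0.26777386  0.04740882] [-0.15429403  0.32889534  6.03986849] 26.8083
red 7426 [[-0.0368, -0.0179, -0.0085], [-0.0179, 0.0639, 0.0207]]
disc [[-0.0338, 0.0455, 0.008], [-0.0284, 0.0541, 0.0184], [-0.0207, 0.0645, 0.0209]]
```

View pics/w7.png

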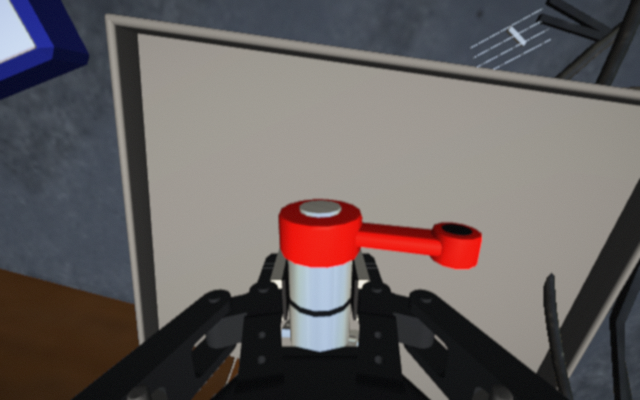

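The plug sits over the tray floor, well inside the walls, in contact with the floor at 6 N. I release it in small steps.

Run:
```python
from h import *
for o in(.0315,.0325,.0335,.035,.037,.040,.046): command_gripper(o,20)
sleep(.3);s=sense();print(s["time_s"],s["wrist_force"])
p=s["position"];look(np.array([.4855,-.268,.044]),"w8")
move_l(p+.13*k,feed=.12);sleep(.4)
look(np.array([.4855,-.268,.044]),"w9");print(sense()["time_s"])
p,d=camera("top");cv2.imwrite("pics/t9.png",cv2.resize(p[130:300,130:500,::-1],None,fx=2,fy=2))
```

```text
28.9083 [ 0.78451345 -0.02279057 -0.33308142]
red 6798 [[-0.0353, -0.0112, -0.0143], [-0.0151, 0.0715, 0.0182]]
disc [[-0.0318, 0.0456, -0.0131], [-0.027, 0.0596, -0.0038], [-0.0184, 0.0724, -0.0015]]
red 1560 [[-0.0347, -0.0117, -0.0075], [-0.0154, 0.0719, 0.0181]]
disc [[-0.0313, 0.0458, -0.0087], [-0.0256, 0.0608, -0.0036], [-0.0186, 0.0729, -0.0017]]
30.6417
```

View pics/w9.png

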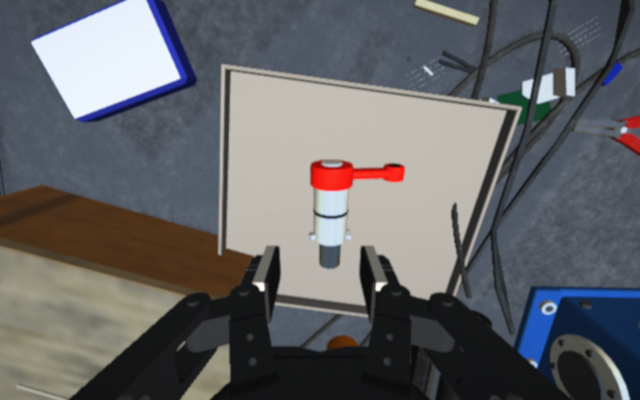

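View pics/t9.png

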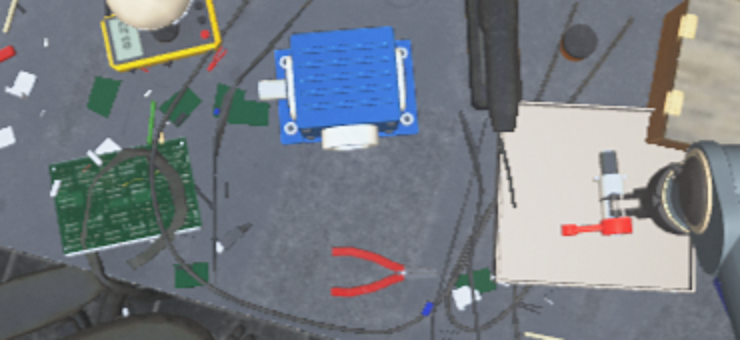

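The plug lies on its side wholly inside the tray: hub at (330,173), disc at (393,172) and nose at (329,255) in the wrist view. The port is empty, the bystanders have not moved, and the gripper is clear.

```bash
python3 -c "
from rig import *
print(finish_job())"
```

```text
the job is handed in; nothing more can be done
None
```

I unscrewed the plug, drew it out of the port in the gripper and laid it on its side wholly inside the grey tray. The circuit card, multimeter, jar and pliers look undisturbed, and I handed the job in at about 31 s, with no result returned.

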